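Lock off a test unit and press its label holder home

ROBOT

A 6-joint arm with a two-finger parallel gripper is mounted at the origin on the work surface. World frame = base frame: x ahead of the robot, y to its left, z up, the work surface at z = 0. Lengths are in m, angles in rad, forces in N, time in s.
With the tool pointing down it reaches from about 0.35 to 0.775 m from the base axis. Payload 7.3 kg.
Tool frame: the origin (TCP) lies midway between the tips of the shut fingers; the grasp point (between the pads) lies 19 mm behind it; z points along the fingers, y is the line along which they close (so a half turn about z gives the same grasp; the last joint's range is limited). The gripper opens to 92 mm and grips with 3 to 60 N. Pads are 19 mm wide; open, the fingers measure 130 mm over their backs; the gripper's body (75 mm by 190 mm) begins 47 mm behind the grasp point.
Start: joints at [0.959, 0.342, 1.524, -0, 1.275, -0.146], TCP at [0.236, 0.469, 0.227] pointing down, gripper open.
Joint ranges: [-2.53, 2.53], [-0.77, 2.02], [0.04, 2.7], [-1, 4.14], [0.28, 2.66], [-3.11, 3.11]. Speed limits (rad/s): [2.57, 2.57, 3.14, 3.14, 3.14, 3.14].

INTERFACE

Orientations are given as [roll, pitch, yaw] about the fixed x, y, z axes, in that order (R = Rz(yaw) Ry(pitch) Rx(roll)).
In Python, from cell import robot, read_camera, camera_params, nets gives the robot as it stands. The module is installed in compiled form; this text tells all that it offers.
- The arm moves only by the tool step_arm, never from a script. Its argument "steps" is a list of rows, each an object of numbers: "x", "y", "z": the shift along the tool's x, y, z as a fraction of full scale; "rx", "ry", "rz": the turn, a rotation vector about the tool's x, y, z as a fraction of full scale; "claw": the opening, from -1 (shut) to 1 (fully open). In form: [{"x": .., "y": .., "z": .., "rx": .., "ry": .., "rz": .., "claw": ..}, ...]. A call has 1 to 12 rows; each row is the pose to reach, as a shift and turn from the pose commanded when the call began, along the tool's axes at that moment; what a row does not reach only later rows make up. Full scale, the value 1, is 750 mm for a shift and pi/4 rad for a turn. A row lasts 1/12 s, in which the tool goes at most 41.7 mm and 7.16 degrees, less where a joint would pass 70% of its speed; a pose out of reach is approached as far as the arm can. A call with a number of a shift or a turn outside -1 to 1 is refused whole. A call with a gripper value outside its range is refused whole. The fingers move at their own pace and stop on an object; "squeeze" is the grip in N (left out, the last holds). Time passes only in rows, so rows that repeat a pose let the fingers close. It gives the time, the measured TCP pose, the force, the opening and the grip force at its end, in the units of the state.
- robot.observe(): the state, without advancing time (a new reading comes with each control period).
- read_camera(name): name is "side" or "top"; returns (picture, depth): 420x560x3 uint8, blue, green, red; 420x560 float32, m along the optical axis (not along the pixel's ray), 0 where there is no reading.
- camera_params(name): a dict with "fx", "fy", "cx", "cy" (pixels), "R" (3x3) and "t" (3): a world point X has camera coordinates R X + t. Camera axes: x right, y down, z forward; pixel columns grow to the right and rows downward; lengths in m; the calibration is good to about 2 mm. A picture is of the moment at which its call begins. camera_params takes no time and is no camera call.
- robot.hand_in(): hands the job in; it is judged then, once.
Trained networks look in the newest picture that a camera, given by its name, has taken for a name from the list of things; names that differ only in an ending like _2 or _b are one class to them, and where a whole thing is asked for, a point or a joint stands for the part that bears it (a point fixed in the world has none). Each returns a list of dicts, best first, with "conf" (0 to 1); they miss things now and then, are a little off and sometimes report something else, mostly with a low value. They report only what shows in the picture. A call takes as long as a camera call.
- nets.masks_of(camera, query): "region" (420x560 bool, what is visible of it) and "box" ([left, top, right, bottom] in pixels, round what is visible of it).
- nets.landmark_of(camera, query): "pixel" ([row, column] in pixels: a listed point, or the origin of a listed thing).
The state is a dict: "time": time; "qpos": joint angles; "qvel": joint speeds; "joint_efforts": joint torques, N m; "tool_pos": TCP position; "tool_rot": TCP orientation; "contact_force": force on the tool from outside, world axes, zero at the start; "torque": the same for the moment, N m; "opening": finger opening in m; "grip_force": force on a finger pad.
Only numpy, scipy, OpenCV 4.12 (cv2) and the standard library are available. Lean on these libraries where they do the work, as an engineer would, in place of code of your own. Each camera call takes 0.05 s, during which the arm holds its last target. There are 200 camera calls.

TASK

Lock off the test unit and label it: first turn the lock collar on its shaft by the lug until the lug points at the upright bar that is the locked mark. Then take the label holder (the plate with the thick grip tab on top) out of the rack, push it tab up behind the lip of the label rail on the shelf's front edge, down against the sprung seat until it is fully home, and finish while still holding it pressed home, because the spring lifts it if you let go. Leave the blank plate in the rack and do not disturb the other things on the bench.

Things in the scene. Friction and masses are not known exactly. Their poses are not given: they have to be found in the camera images.
- test_unit: Rotary test unit fixed to the bench: black box 130 x 130 mm, aluminium top at z = 46 mm, vertical steel shaft (22 mm diameter) up to 98 mm. Origin: centre of its underside, on the shaft axis; z up. It stands on one side of the bench, the rack on the other, either way round. The locked mark is on its -x side; a small round stud on its +y side marks the free position.
- collar (a joint): Angle of the lock collar about the shaft axis, rad. 0: the lug points along -x of test_unit, at the locked mark. Positive: counter-clockwise seen from above. Starts between -1.45 and -0.75; stops at -1.6 and 0.45, so it can be turned past the mark. Stays where left: friction 0.08 N m (about 2 N at the lug). The collar is a ring of 56 mm outer diameter, 55 to 79 mm above the bench.
- collar_lug (a point): Point to grip on the collar's lug: an upright radial plate 10 mm thick, from 26 to 60 mm from the shaft axis, from 56 to 91 mm above the bench. The point is 45 mm from the axis, 80 mm above the bench, mid-thickness, and turns with the collar; its axes: x radial, pointing inwards to the shaft, y across the 10 mm thickness, z up.
- lock_mark (a point): Top of the locked mark: an upright steel bar 18 mm (radial) x 8 mm, 76 mm high above the bench, 66 to 84 mm from the shaft axis, fixed to test_unit on its -x side. The lug passes inside it.
- tag_rack: Grey rack fixed to the bench, 60 mm (its x) x 210 mm (its y) x 34 mm high, with two slots open at the top, each 9 mm (x) x 74 mm (y) and 24 mm deep, at y = -50 and +50 mm. Origin: centre of its underside. The label holder stands in one slot and the blank plate in the other (either way round).
- label_holder: Upright black plastic plate 6 mm thick (its x), 70 mm wide (its y), 58 mm high, a paper card in both faces (alike, either may face out); on top a grip tab 12 mm thick (x), 30 mm wide (y), from 57 to 84 mm above the lower edge. About 60 g. Origin: middle of the lower edge; z up towards the tab. In the rack its lower edge is 10 mm above the bench.
- blank_plate: Blank aluminium plate in the rack's other slot, 6 x 68 x 70 mm, no tab. Origin: middle of its lower edge. Stays where it is.
- label_rail: Aluminium pocket, open upwards, on the shelf's front edge: 10 mm wide (its x), 78 mm long (y). Origin: centre of the pocket floor, 50 mm above the bench; x points into the shelf, y along its edge, z up. The holder goes in with its thickness along x and width along y; home is with its lower edge on the floor, its origin at the rail's origin.
- lip_top (a point): Middle of the upper end of the front lip's straight part, at x = -5, z = 28 mm of the rail; above it the lip flares outwards, to x = -14, z = 38 mm. The back face, at x = +5, also ends at z = 38 mm; the shelf top (z = 40 mm) is clear for 110 mm behind it, then comes equipment 60 mm high above it.
- sprung_seat (a joint): Depression of the sprung steel bar (64 x 7 mm) lying in the pocket, m. 0: free, its top 8 mm above the pocket floor; 0.008: pressed flush with the floor (end stop). It pushes the holder up with about 4 N at first and 9 N when flush.
- screwdriver: screwdriver with black handle, about 160 mm long, lying between the test unit and the rack; bystander. Origin: centre of its underside (near its middle).
- stop_box: stop-button box, 72 mm square, 71 mm high; bystander. Origin: centre of its underside, stands on the bench.
- mouse: black computer mouse, 105 x 60 x 33 mm; bystander. Origin: centre of its underside, stands on the bench.
- mug: white mug, 80 mm across, 92 mm high; bystander. Origin: centre of its underside, stands on the bench.
- power_brick: black power brick, 120 x 55 x 34 mm; bystander. Origin: centre of its underside, stands on the bench.
- meter: grey hand meter lying flat, 150 x 75 x 44 mm; bystander. Origin: centre of its underside, stands on the bench.
- screw_jar: lidded jar, 60 mm across, 70 mm high; bystander. Origin: centre of its underside, stands on the bench.

How it is judged:
On the way, in this order (a step that is already met when the one before it is completed fails the run):
1. the collar's lug is turned to the locked mark (value of joint collar between -0.12 and 0.12 rad), for 0.3 s.
2. the label holder is lifted out of the rack (z of label_holder in the frame of tag_rack above 0.045 m), for 0.1 s.
3. the label holder is pressed home behind the lip (x of label_holder in the frame of label_rail between -0.006 and 0.006 m and y of label_holder in the frame of label_rail between -0.008 and 0.008 m and z of label_holder in the frame of label_rail between -0.003 and 0.002 m and angle between label_holder's own z axis and vertical below 0.15 rad and value of joint sprung_seat above 0.0062 m and contact force between the fingers and label_holder above 2 N and contact force between label_holder and label_rail above 3 N), for 0.5 s.
At the end, for the whole second after the job is handed in: Collar within 0.12 rad of its mark; holder held by the fingers (over 2 N), at rest, upright within 0.15 rad, centred in the pocket within 6 mm across and 8 mm along, lower edge within 2 mm of the floor, seat pressed over 6.2 mm, over 3 N on the rail; blank plate within 30 mm of its start (all of step 1 and all of step 3 and distance of blank_plate from where it was at the start of the episode below 0.03 m and linear speed of label_holder below 0.03 m/s); the arm keeps its last pose, push and grip.
It fails at once if a bystander, or the blank plate, is disturbed (moved more than 40 mm, the plate 30 mm) (distance of any of screwdriver, stop_box, mouse, mug, power_brick, meter, screw_jar from where it was at the start of the episode above 0.04 m or distance of blank_plate from where it was at the start of the episode above 0.03 m).
It also fails if it takes over 61 s, if anything falls off the work surface, if the arm or the gripper's body presses on something with over 40 N, if the wrist force passes 120 N, or if a joint passes its speed limit or range.

## Working session

There is one attempt and no reset: what is moved stays moved. The work goes in short steps, Python scripts to look and compute and a tool call to move; the robot and the scene stay as the last step left them, time stands still between calls to the robot, and variables do not carry over. Pictures are saved under pics/ and viewed, at most 10 in all, crops included, and the job is handed in when it is done.

Besides the shell and the picture viewer there is one more tool, called by a JSON object that holds its "fn" and its "kwargs". step_arm: Moves the arm, as the interface text tells. Its arguments: {"type":"object","properties":{"steps":{"type":"array","items":{"type":"object","properties":{"x":{"type":"number","minimum":-1,"maximum":1},"y":{"type":"number","minimum":-1,"maximum":1},"z":{"type":"number","minimum":-1,"maximum":1},"rx":{"type":"number","minimum":-1,"maximum":1},"ry":{"type":"number","minimum":-1,"maximum":1},"rz":{"type":"number","minimum":-1,"maximum":1},"claw":{"type":"number"}}}},"squeeze":{"type":"number"}},"required":["steps"]}

```bash
mkdir -p pics; cat > h.py <<'E'
import numpy as np, cv2
from cell import robot, read_camera, camera_params, nets
def unproj(cam,pix,depth=None,z=None):
    p=camera_params(cam);R=np.array(p["R"]);t=np.array(p["t"])
    r,c=pix; d=np.array([(c-p["cx"])/p["fx"],(r-p["cy"])/p["fy"],1.])
    if depth is not None: return R.T@(d*depth-t)
    o=-R.T@t; w=R.T@d; return o+w*(z-o[2])/w[2]
def cloud(cam,D):
    p=camera_params(cam);R=np.array(p["R"]);t=np.array(p["t"])
    v,u=np.mgrid[:420,:560]
    P=np.stack([(u-p["cx"])/p["fx"]*D,(v-p["cy"])/p["fy"]*D,D],-1)
    W=(P-t)@R; W[D==0]=np.nan; return W
E
python3 - <<'E'
from h import *
np.set_printoptions(precision=4,suppress=True)
s=robot.observe();print(s["time"],s["tool_pos"],s["tool_rot"])
for c in("top","side"):
    I,D=read_camera(c);cv2.imwrite(f"pics/{c}0.png",I);np.save(f"{c}D.npy",D)
    p=camera_params(c);print(c,-np.array(p["R"]).T@np.array(p["t"]),p["fx"])
    for q in("test_unit","collar_lug","lock_mark","tag_rack","label_holder","blank_plate","label_rail","lip_top"):
        r=nets.landmark_of(c,q)[:2]
        print(q,[(np.round(a["pixel"],1),round(a["conf"],2)) for a in r])
E
```

```text
0.0 [0.2355 0.4687 0.226 ] [-3.14   -0.0002  2.6758]
top [0.2934 0.0035 1.3126] 432.64494834939495
test_unit [(array([274.5, 173.7]), 0.31)]
collar_lug [(array([153.5, 267.5]), 0.74), (array([213.4, 196.6]), 0.64)]
lock_mark [(array([229.4, 203.3]), 0.7)]
tag_rack [(array([215.4, 364. ]), 0.88)]
label_holder [(array([216.2, 378.6]), 0.49)]
blank_plate [(array([208.9, 347.9]), 0.48)]
label_rail [(array([197.1, 289.6]), 0.65), (array([229.8, 204.4]), 0.59)]
lip_top [(array([152.8, 267.3]), 0.95)]
side [-0.1384 -1.0281  0.8622] 530.2091501089818
test_unit [(array([195.7, 241.3]), 0.73), (array([280.7, 321.1]), 0.62)]
collar_lug [(array([170.1, 225.5]), 0.79)]
lock_mark [(array([174.5, 211.5]), 0.84)]
tag_rack [(array([279.4, 320.2]), 0.89), (array([192.7, 167.4]), 0.48)]
label_holder [(array([292.5, 332.8]), 0.59)]
blank_plate [(array([265.1, 315.7]), 0.79)]
label_rail [(array([190.6, 315.8]), 0.59), (array([333.8, 265.6]), 0.4)]
lip_top [(array([183.7, 312.6]), 0.87), (array([228.3, 283.7]), 0.32)]
```

View pics/top0.png

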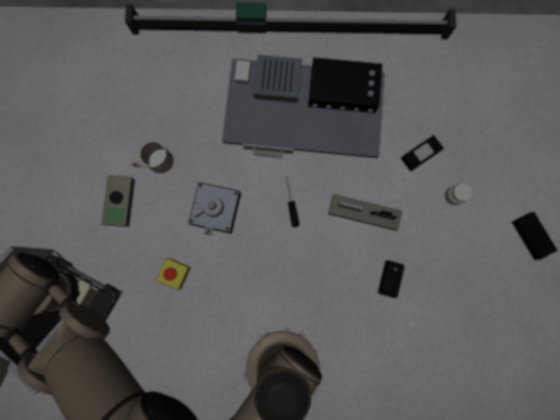

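View pics/side0.png

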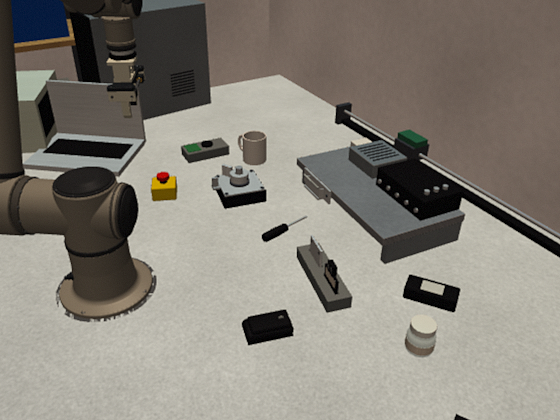

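The top view shows the test unit at about row 207, column 215, with its lug pointing lower left (213,200) and the lock mark at (231,209). The rack is at (211,365), with the blank on the left and the holder on the right near (213,383). The rail on the shelf's front edge is at (152,268). Next I'll measure these from depth.

```bash
python3 - <<'E'
from h import *
np.set_printoptions(precision=4,suppress=True)
C={c:cloud(c,np.load(c+"D.npy")) for c in("top","side")}
def rect(P):
    (cx,cy),(w,h),a=cv2.minAreaRect((P[:,:2]*1000).astype(np.float32)); return np.round([cx,cy,w,h,a],1)
def sel(c,x0,x1,y0,y1,z0,z1):
    W=C[c];m=(W[...,0]>x0)&(W[...,0]<x1)&(W[...,1]>y0)&(W[...,1]<y1)&(W[...,2]>z0)&(W[...,2]<z1);return W[m]
u=unproj("top",(207,215),z=.046);k=unproj("top",(211,365),z=.034);r=unproj("top",(152,268),z=.08)
print("unit",u,"rack",k,"rail",r)
print("lug pt",unproj("top",(213.4,196.6),z=.08),unproj("side",(170.1,225.5),z=.08))
print("mark",unproj("top",(229.4,203.3),z=.076),unproj("side",(174.5,211.5),z=.076))
print("lip",unproj("top",(152.8,267.3),z=.078),unproj("side",(183.7,312.6),z=.078))
print("rack",unproj("top",(215.4,364),z=0),unproj("side",(279.4,320.2),z=0))
print("holder",unproj("top",(216.2,378.6),z=.01),unproj("side",(292.5,332.8),z=.01))
print("blank",unproj("side",(265.1,315.7),z=.01), "unit",unproj("side",(195.7,241.3),z=0))
for c in C:
    print(c)
    for n,b in dict(unit=(u,.12,.04,.05),shaft=(u,.06,.094,.11),lugtop=(u,.08,.083,.094),mark=(u,.13,.07,.082),rack=(k,.13,.028,.04),hold=(k,.13,.05,.12)).items():
        o,d,z0,z1=b;P=sel(c,o[0]-d,o[0]+d,o[1]-d,o[1]+d,z0,z1)
        if len(P): print(n,len(P),rect(P),P.mean(0))
        if n in("lugtop","mark","hold") and len(P)<80: print(P[:40]*1000)
def crop(c,r0,r1,c0,c1,w):
    I=cv2.imread(f"pics/{c}0.png")[r0:r1,c0:c1];return cv2.resize(I,(w,300),interpolation=cv2.INTER_CUBIC)
A=np.hstack([crop("top",175,245,180,250,400),crop("top",135,165,235,305,400)])
B=np.hstack([crop("side",155,215,195,275,400),crop("side",155,215,280,360,400)])
cv2.imwrite("pics/crop.png",np.vstack([A,B]))
E
```

```text
unit [0.4627 0.2103 0.046 ] rack [ 0.4613 -0.2348  0.034 ] rail [0.6238 0.0563 0.08  ]
lug pt [0.4386 0.2569 0.08  ] [0.4337 0.2426 0.08  ]
mark [0.3932 0.2362 0.076 ] [0.3889 0.2452 0.076 ]
lip [0.6219 0.0584 0.078 ] [0.6201 0.0519 0.078 ]
rack [ 0.4522 -0.2381  0.    ] [ 0.4593 -0.232   0.    ]
holder [ 0.4495 -0.2803  0.01  ] [ 0.4521 -0.2942  0.01  ]
blank [ 0.4729 -0.1909  0.01  ] unit [0.4656 0.2056 0.    ]
top
unit 1362 [453.7 215.4 129.5 148.6  78.9] [0.4599 0.21   0.0456]
shaft 47 [456.7 230.2  20.2  55.1  19.2] [0.461  0.2156 0.0975]
lugtop 67 [451.9 227.1  48.2  82.9  39.3] [0.4498 0.2368 0.089 ]
[[489.3825 211.1335  84.6388]
 [489.6607 208.4819  83.2571]
 [486.8135 202.541   83.5487]
 [483.5196 225.5748  83.021 ]
 [483.7994 205.2548  83.8235]
 [477.5027 233.9375  83.1436]
 [474.0646 227.2431  87.5119]
 [473.6284 217.9058  91.6378]
 [475.2854 199.2306  83.1559]
 [470.9978 206.3686  91.4531]
 [472.5631 190.4827  83.0786]
 [467.484  223.0447  93.4358]
 [465.5643 203.5854  89.4761]
 [462.7163 235.872   84.5971]
 [462.5987 203.3686  90.048 ]
 [460.0494 203.6464  87.5939]
 [457
[... 1832 characters left out ...]
  92.1864]
 [452.2306 235.4299  92.4814]
 [429.4201 257.6324  84.4293]
 [430.6864 253.1195  86.2809]
 [437.2311 253.1263  84.514 ]
 [436.6601 244.5979  88.8119]
 [439.6664 244.0214  88.282 ]
 [444.3229 247.0453  85.5578]
 [442.7316 236.4231  91.1481]
 [444.1359 232.3851  92.7317]
 [450.0873 238.1594  88.3223]
 [452.5878 236.4688  88.4699]
 [437.8793 247.63    83.5835]
 [441.6471 241.5033  85.5535]
 [444.7635 241.1485  84.8831]
 [444.1578 232.7251  89.158 ]
 [446.5184 230.7632  89.4764]]
mark 191 [440.4 223.4  61.4 105.5  60.2] [0.4488 0.2136 0.0773]
rack 1136 [ 460.3 -238.1  215.6   62.5   77.6] [ 0.4502 -0.2545  0.0348]
hold 404 [ 457.6 -239.4  168.9   13.9   78.7] [ 0.4559 -0.2507  0.0723]
```

View pics/crop.png

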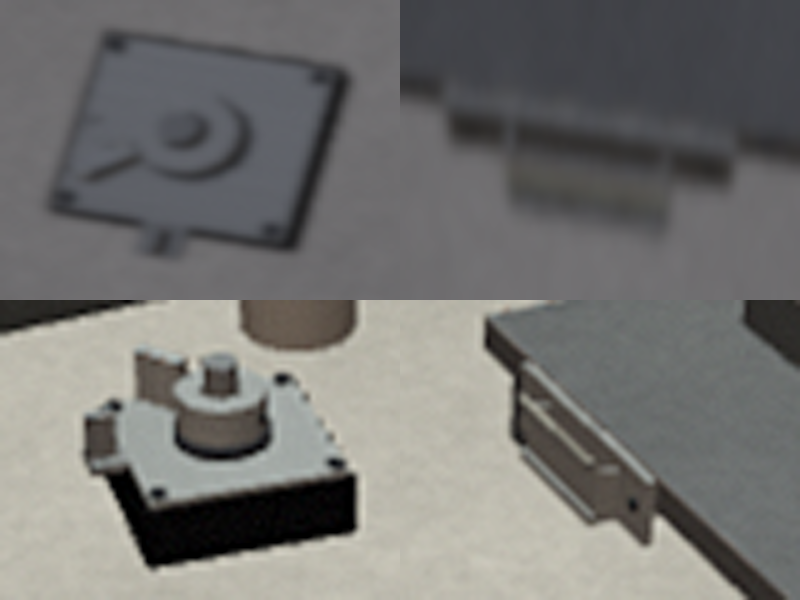

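```bash
python3 - <<'E'
from h import *
np.set_printoptions(precision=1,suppress=True,linewidth=150)
C={c:cloud(c,np.load(c+"D.npy")) for c in("top","side")}
def near(c,o,d,z0,z1):
    W=C[c];m=(np.hypot(W[...,0]-o[0],W[...,1]-o[1])<d)&(W[...,2]>z0)&(W[...,2]<z1);return W[m]*1000
def rect(P):
    (cx,cy),(w,h),a=cv2.minAreaRect(P[:,:2].astype(np.float32)); return np.array([cx,cy,w,h,a])
for c in C:
    P=near(c,(.461,.210),.1,.043,.049)
    # drop mark region
    P=P[(P[:,0]-461)*-.975+(P[:,1]-210)*.223<66]; print(c,"plate",rect(P))
    S=near(c,(.461,.210),.022,.0945,.102);print("shaft",rect(S),S.mean(0),len(S))
    K=near(c,(.461,.210),.036,.074,.083);print("ring",rect(K))
    M=near(c,(.388,.227),.022,.068,.082);print("mark",rect(M) if len(M)>3 else 0,M.mean(0),len(M))
    L=near(c,(.437,.252),.028,.085,.096);print("lug",rect(L),L.mean(0),len(L))
    # rail: shelf top and rail parts
    Rr=near(c,(.635,.05),.075,.06,.1);
    for z0,z1 in((.082,.0875),(.0865,.0935),(.074,.082)):
        Q=near(c,(.625,.055),.06,z0,z1)
        if len(Q)>3: print("rail",z0,len(Q),rect(Q),Q.min(0),Q.max(0))
    # front edge of shelf: z~.09, min x as fn of y
    Q=near(c,(.70,.05),.2,.086,.094);e=[]
    for y in range(-120,150,15):
        s=Q[(abs(Q[:,1]-y)<4)]
        if len(s): e.append((y,s[:,0].min()))
    print(np.array(e).T)
W=C["side"];
print("col profile side"); 
for col in (308,314,320):
    for r in range(168,206,2): print(col,r,W[r,col]*1000)
E
```

```text
top plate [462.  213.5 128.4 130.8  78.9]
shaft [462.5 213.9  20.   17.8   8.4] [462.5 213.6  97.6] 41
ring [463.9 214.   53.   53.1   1. ]
mark [389.4 228.2   8.1  17.7  81.1] [389.8 227.5  75.8] 19
lug [442.  250.9  11.   33.6  31.2] [441.3 250.7  90.9] 47
rail 0.082 130 [648.6  53.8 114.9  66.7  84.7] [613.4  -2.2  82. ] [683.  112.2  87.5]
rail 0.0865 459 [649.5  54.3 114.2  70.6  86.7] [612.9  -2.   86.5] [684.8 111.9  93.4]
rail 0.074 50 [628.5  55.7 103.5  15.5  86.7] [620.4   3.7  74.1] [639.2 106.9  82. ]
[[-120.  -105.   -90.   -75.   -60.   -45.   -30.   -15.     0.    15.    30.    45.    60.    75.    90.   105.   120.   135. ]
 [ 626.4  627.1  630.4  629.3  631.7  632.7  632.8  629.3  631.   613.3  612.9  615.6  615.7  617.7  617.8  638.9  638.7  645.9]]
side plate [462.9 209.2 132.5 132.9  75.4]
shaft [463.8 211.6  26.   17.8  62.9] [463.5 211.9  98.1] 28
ring [464.2 211.6  58.2  55.4  82.7]
mark [390.8 227.8  17.1  11.4  10.4] [390.2 226.1  74. ] 22
lug [441.2 248.1  13.4  35.4  29.4] [440.9 248.6  90.1] 39
rail 0.082 60 [638.1  51.8 107.5  40.5  84.5] [615.1  -2.   8
[... 1370 characters left out ...]

314 194 [617.7  38.6  50.9]
314 196 [658.7  95.8   0.1]
314 198 [653.   87.2  -0.7]
314 200 [645.1  75.4   1.2]
314 202 [637.8  64.5   2.4]
314 204 [631.4  55.    2.7]
320 168 [677.4  99.8  90.9]
320 170 [669.9  88.7  91.6]
320 172 [663.2  78.9  91.5]
320 174 [660.7  74.7  87.5]
320 176 [647.   55.2  94.4]
320 178 [645.3  52.2  89.7]
320 180 [639.9  44.2  88.6]
320 182 [636.5  38.9  85.6]
320 184 [632.9  33.3  83. ]
320 186 [634.   34.2  75.5]
320 188 [634.4  34.2  68.6]
320 190 [623.2  18.1  73.8]
320 192 [622.9  17.   67.8]
320 194 [622.2  15.4  62.2]
320 196 [624.2  17.6  53.6]
320 198 [623.   15.3  48.5]
320 200 [661.1  66.8   1. ]
320 202 [654.6  57.3   1.2]
320 204 [649.4  49.5   0.1]
```

```bash
cat >> h.py <<'E'
from scipy.spatial.transform import Rotation as Ro
def go(*targets):
    s=robot.observe();p=np.array(s["tool_pos"]);R=Ro.from_euler("xyz",s["tool_rot"])
    print("t",s["time"],"p",np.round(p,4),"rot",np.round(s["tool_rot"],3),"open",round(s["opening"],4),"F",np.round(s["contact_force"],1),"grip",round(s["grip_force"],1))
    for x,y,z,psi in targets:
        d=R.inv().apply(np.array([x,y,z])-p)
        rv=(R.inv()*Ro.from_euler("xyz",[np.pi,0,psi])).as_rotvec()
        n=max(np.linalg.norm(d)/.0417,np.degrees(np.linalg.norm(rv))/7.16)
        print(np.round(d/.75,4),np.round(rv/(np.pi/4),4),"rows",round(n,1))
E
python3 -c "
from h import *
go((.4407,.2509,.18,2.103),(.4407,.2509,.062,2.103))"
```

```text
t 0.9 p [0.2358 0.4691 0.2267] rot [ 3.142 -0.     2.676] open 0.0919 F [ 0.4  0.3 -0.2] grip 0.0
[-0.3748 -0.1372  0.0623] [ 1.000e-04 -0.000e+00  7.293e-01] rows 7.3
[-0.3748 -0.1372  0.2196] [ 1.000e-04 -0.000e+00  7.293e-01] rows 8.2
```

{"fn": "step_arm", "kwargs": {"steps": [{"x":-0.3748,"y":-0.1372,"z":0.0623,"rz":0.7293,"claw":-0.2},{"x":-0.3748,"y":-0.1372,"z":0.0623,"rz":0.7293,"claw":-0.2},{"x":-0.3748,"y":-0.1372,"z":0.0623,"rz":0.7293,"claw":-0.2},{"x":-0.3748,"y":-0.1372,"z":0.0623,"rz":0.7293,"claw":-0.2},{"x":-0.3748,"y":-0.1372,"z":0.0623,"rz":0.7293,"claw":-0.2},{"x":-0.3748,"y":-0.1372,"z":0.0623,"rz":0.7293,"claw":-0.2},{"x":-0.3748,"y":-0.1372,"z":0.0623,"rz":0.7293,"claw":-0.2},{"x":-0.3748,"y":-0.1372,"z":0.0623,"rz":0.7293,"claw":-0.2},{"x":-0.3748,"y":-0.1372,"z":0.0623,"rz":0.7293,"claw":-0.2},{"x":-0.3748,"y":-0.1372,"z":0.0623,"rz":0.7293,"claw":-0.2},{"x":-0.3748,"y":-0.1372,"z":0.0623,"rz":0.7293,"claw":-0.2}]}}

```text
$.steps[0]: bad value
```

```bash
python3 - <<'E'
from h import *
go((.4407,.2509,.064,2.103))
I,D=read_camera("side")
cv2.imwrite("pics/side1.png",cv2.resize(I[110:215,170:310],(800,600),interpolation=cv2.INTER_CUBIC))
E
```

```text
t 0.9 p [0.2358 0.4691 0.2267] rot [ 3.142 -0.     2.676] open 0.0919 F [ 0.4  0.3 -0.2] grip 0.0
[-0.3748 -0.1372  0.217 ] [ 1.000e-04 -0.000e+00  7.293e-01] rows 8.2
```

View pics/side1.png

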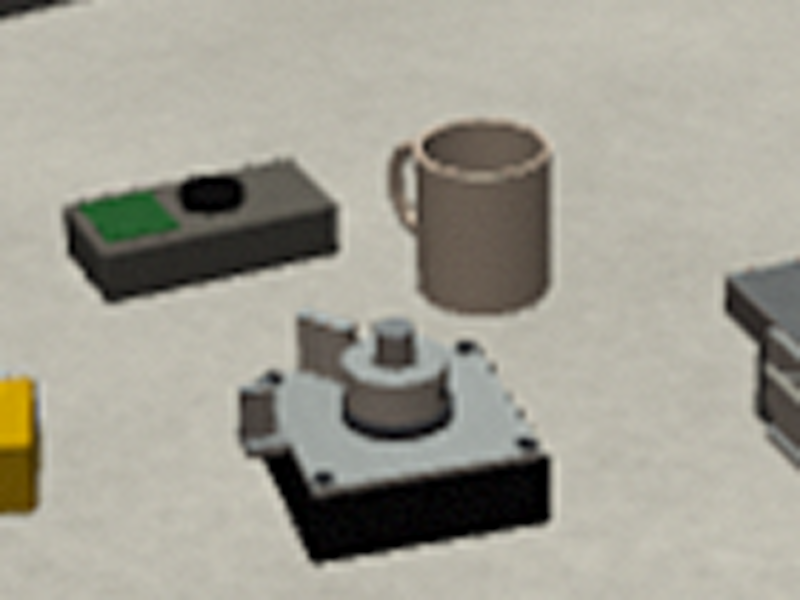

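The arm didn't move: the call was refused. The picture still shows the lug at (330,345) and the mark at (257,410). I'll retry with every key and rounder numbers.

{"fn": "step_arm", "kwargs": {"steps": [{"x":-0.375,"y":-0.137,"z":0.06,"rx":0,"ry":0,"rz":0.73,"claw":-0.2},{"x":-0.375,"y":-0.137,"z":0.06,"rx":0,"ry":0,"rz":0.73,"claw":-0.2},{"x":-0.375,"y":-0.137,"z":0.06,"rx":0,"ry":0,"rz":0.73,"claw":-0.2},{"x":-0.375,"y":-0.137,"z":0.06,"rx":0,"ry":0,"rz":0.73,"claw":-0.2},{"x":-0.375,"y":-0.137,"z":0.06,"rx":0,"ry":0,"rz":0.73,"claw":-0.2},{"x":-0.375,"y":-0.137,"z":0.06,"rx":0,"ry":0,"rz":0.73,"claw":-0.2},{"x":-0.375,"y":-0.137,"z":0.06,"rx":0,"ry":0,"rz":0.73,"claw":-0.2},{"x":-0.375,"y":-0.137,"z":0.06,"rx":0,"ry":0,"rz":0.73,"claw":-0.2},{"x":-0.375,"y":-0.137,"z":0.06,"rx":0,"ry":0,"rz":0.73,"claw":-0.2},{"x":-0.375,"y":-0.137,"z":0.06,"rx":0,"ry":0,"rz":0.73,"claw":-0.2}], "squeeze": 30}}

```text
time: 1.78
tool_pos: [0.4409, 0.2508, 0.1816]
tool_rot: [-3.141, -0.001, 2.101]
contact_force: [0.4, 0.2, -0.0]
opening: 0.037
grip_force: 0.0
```

```bash
python3 - <<'E'
from h import *
go((.4407,.2509,.064,2.103))
I,D=read_camera("side")
cv2.imwrite("pics/side2.png",cv2.resize(I[110:215,170:310],(800,600),interpolation=cv2.INTER_CUBIC))
E
```

```text
t 1.7833 p [0.4409 0.2508 0.1816] rot [-3.141e+00 -1.000e-03  2.101e+00] open 0.037 F [ 0.4  0.2 -0. ] grip 0.0
[ 1.000e-04 -1.000e-04  1.568e-01] [-0.0006 -0.0008 -0.0031] rows 2.8
```

View pics/side2.png

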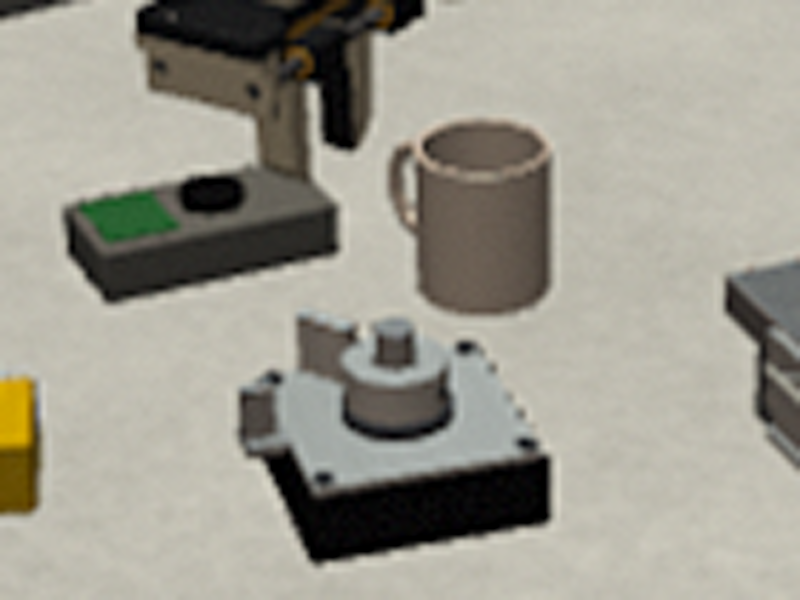

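The fingers are above the lug, with tips at about (285,175) and (345,145) and the lug below at (330,345). Now I'll go down and close.

{"fn": "step_arm", "kwargs": {"steps": [{"x":0,"y":0,"z":0.05,"rx":0,"ry":0,"rz":0,"claw":-0.2},{"x":0,"y":0,"z":0.09,"rx":0,"ry":0,"rz":0,"claw":-0.2},{"x":0,"y":0,"z":0.125,"rx":0,"ry":0,"rz":0,"claw":-0.2},{"x":0,"y":0,"z":0.157,"rx":0,"ry":0,"rz":0,"claw":-0.2},{"x":0,"y":0,"z":0.157,"rx":0,"ry":0,"rz":0,"claw":-0.2},{"x":0,"y":0,"z":0.157,"rx":0,"ry":0,"rz":0,"claw":-1},{"x":0,"y":0,"z":0.157,"rx":0,"ry":0,"rz":0,"claw":-1},{"x":0,"y":0,"z":0.157,"rx":0,"ry":0,"rz":0,"claw":-1},{"x":0,"y":0,"z":0.157,"rx":0,"ry":0,"rz":0,"claw":-1},{"x":0,"y":0,"z":0.157,"rx":0,"ry":0,"rz":0,"claw":-1}], "squeeze": 20}}

```text
time: 2.67
tool_pos: [0.4417, 0.2515, 0.0653]
tool_rot: [3.139, 0.0, 2.103]
contact_force: [-1.2, 1.6, 5.2]
opening: 0.0098
grip_force: 20.0
```

```bash
python3 - <<'E'
from h import *
c=np.array([.463,.213]);T=[]
for a in np.linspace(120.5,168.7,7)[1:]:
    a=np.radians(a);T.append((*(c+.044*np.array([np.cos(a),np.sin(a)])),.064,a))
go(*T)
E
```

```text
t 2.6667 p [0.4417 0.2515 0.0653] rot [3.139 0.    2.103] open 0.0098 F [-1.2  1.6  5.2] grip 20.0
[-0.0006 -0.0097  0.0017] [ 0.0036  0.0005 -0.1793] rows 1.1
[-0.0023 -0.0178  0.0017] [ 0.0035  0.0008 -0.3578] rows 2.2
[-0.0051 -0.0255  0.0017] [ 0.0035  0.001  -0.5363] rows 3.4
[-0.009  -0.0327  0.0017] [ 0.0034  0.0013 -0.7149] rows 4.5
[-0.0139 -0.0394  0.0017] [ 0.0033  0.0015 -0.8934] rows 5.6
[-0.0196 -0.0453  0.0016] [ 0.0033  0.0018 -1.0719] rows 6.7
```

{"fn": "step_arm", "kwargs": {"steps": [{"x":0,"y":-0.006,"z":0,"rx":0,"ry":0,"rz":-0.133,"claw":-1},{"x":-0.001,"y":-0.012,"z":0,"rx":0,"ry":0,"rz":-0.267,"claw":-1},{"x":-0.003,"y":-0.018,"z":0,"rx":0,"ry":0,"rz":-0.4,"claw":-1},{"x":-0.005,"y":-0.024,"z":0,"rx":0,"ry":0,"rz":-0.533,"claw":-1},{"x":-0.008,"y":-0.029,"z":0,"rx":0,"ry":0,"rz":-0.667,"claw":-1},{"x":-0.011,"y":-0.034,"z":0,"rx":0,"ry":0,"rz":-0.8,"claw":-1},{"x":-0.015,"y":-0.039,"z":0,"rx":0,"ry":0,"rz":-0.933,"claw":-1},{"x":-0.017,"y":-0.041,"z":0,"rx":0,"ry":0,"rz":-1,"claw":-1},{"x":-0.017,"y":-0.041,"z":0,"rx":0,"ry":0,"rz":-1,"claw":-1},{"x":-0.017,"y":-0.041,"z":0,"rx":0,"ry":0,"rz":-1,"claw":-1}]}}

```text
time: 3.5
tool_pos: [0.4214, 0.2247, 0.0653]
tool_rot: [3.14, 0.002, 2.888]
contact_force: [-1.4, 1.0, 6.9]
opening: 0.0097
grip_force: 20.0
```

```bash
python3 - <<'E'
from h import *
a=np.radians(168.7);c=np.array([.463,.213])
go((*(c+.044*np.array([np.cos(a),np.sin(a)])),.065,a))
p=robot.observe()["tool_pos"][:2]-c;print(np.linalg.norm(p),np.degrees(np.arctan2(p[1],p[0])))
E
```

```text
t 3.5 p [0.4214 0.2247 0.0653] rot [3.140e+00 2.000e-03 2.888e+00] open 0.0097 F [-1.4  1.   6.9] grip 20.0
[ 0.001  -0.0045  0.0004] [ 0.002   0.0022 -0.0719] rows 0.5
0.04316269197628984 164.2899883524292
```

{"fn": "step_arm", "kwargs": {"steps": [{"x":0,"y":-0.004,"z":0,"rx":0,"ry":0,"rz":-0.074,"claw":-1},{"x":0,"y":-0.004,"z":0,"rx":0,"ry":0,"rz":-0.074,"claw":-1},{"x":0,"y":-0.004,"z":0,"rx":0,"ry":0,"rz":-0.074,"claw":-1},{"x":0,"y":-0.004,"z":0,"rx":0,"ry":0,"rz":-0.074,"claw":-1},{"x":0,"y":-0.004,"z":0,"rx":0,"ry":0,"rz":-0.074,"claw":-0.3},{"x":0,"y":-0.004,"z":0,"rx":0,"ry":0,"rz":-0.074,"claw":-0.3},{"x":0,"y":-0.004,"z":0,"rx":0,"ry":0,"rz":-0.074,"claw":-0.3},{"x":0,"y":-0.004,"z":0,"rx":0,"ry":0,"rz":-0.074,"claw":-0.3},{"x":0,"y":-0.004,"z":-0.04,"rx":0,"ry":0,"rz":-0.074,"claw":-0.3},{"x":0,"y":-0.004,"z":-0.09,"rx":0,"ry":0,"rz":-0.074,"claw":-0.3},{"x":0,"y":-0.004,"z":-0.14,"rx":0,"ry":0,"rz":-0.074,"claw":-0.3},{"x":0,"y":-0.004,"z":-0.18,"rx":0,"ry":0,"rz":-0.074,"claw":-0.3}]}}

```text
time: 4.5
tool_pos: [0.4203, 0.2215, 0.2015]
tool_rot: [3.141, 0.001, 2.946]
contact_force: [0.1, 1.4, -0.8]
opening: 0.0322
grip_force: 0.0
```

```bash
python3 - <<'E'
from h import *
go((.30,.05,.2,2.2),(.4493,-.2863,.15,1.353))
I,D=read_camera("side");C=cloud("side",D)
def near(o,d,z0,z1):
    W=C;m=(np.hypot(W[...,0]-o[0],W[...,1]-o[1])<d)&(W[...,2]>z0)&(W[...,2]<z1);return W[m]*1000
L=near((.42,.222),.026,.083,.096);print("lug",cv2.minAreaRect(L[:,:2].astype(np.float32)),L.mean(0),len(L))
cv2.imwrite("pics/side3.png",cv2.resize(I[110:215,170:310],(800,600),interpolation=cv2.INTER_CUBIC))
E
```

```text
t 4.5 p [0.4203 0.2215 0.2015] rot [3.141e+00 1.000e-03 2.946e+00] open 0.0322 F [ 0.1  1.4 -0.8] grip 0.0
[ 0.1129 -0.2555  0.0016] [0.0016 0.0013 0.9497] rows 6.0
[-0.1694 -0.6567  0.0684] [2.1000e-03 6.0000e-04 2.0281e+00] rows 12.7
lug ((421.02276611328125, 216.11378479003906), (21.444856643676758, 35.46934127807617), 73.02836608886719) [421.16935129 218.42395008  88.91278112] 47
```

View pics/side3.png

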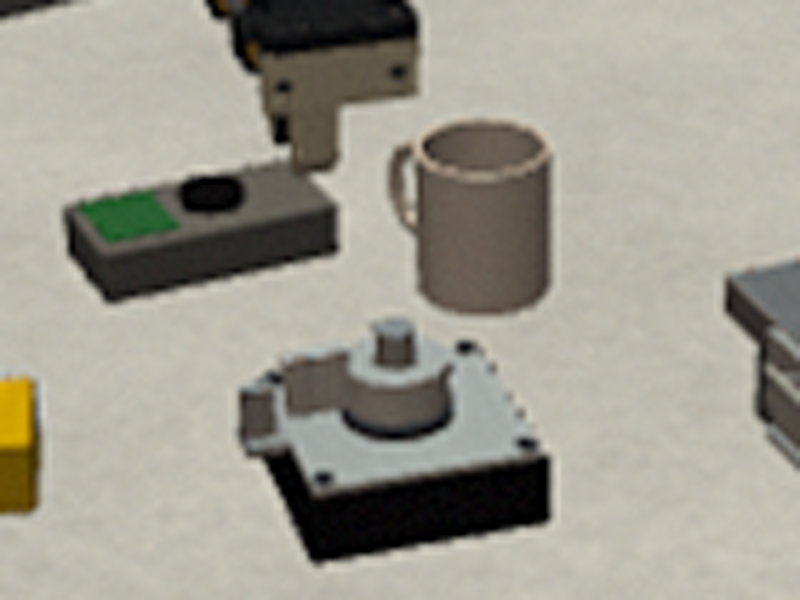

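The lug at (320,365) now points at the mark at (258,395), and the rotation agrees with the measured mark direction of 168.7°. Next is the rack.

{"fn": "step_arm", "kwargs": {"steps": [{"x":-0.085,"y":-0.33,"z":0,"rx":0,"ry":0,"rz":1,"claw":-0.3},{"x":-0.085,"y":-0.33,"z":0,"rx":0,"ry":0,"rz":1,"claw":-0.3},{"x":-0.085,"y":-0.33,"z":0,"rx":0,"ry":0,"rz":1,"claw":-0.3},{"x":-0.085,"y":-0.33,"z":0,"rx":0,"ry":0,"rz":1,"claw":-0.3},{"x":-0.085,"y":-0.33,"z":0,"rx":0,"ry":0,"rz":1,"claw":-0.3},{"x":-0.085,"y":-0.33,"z":0,"rx":0,"ry":0,"rz":1,"claw":-0.3},{"x":-0.085,"y":-0.33,"z":0,"rx":0,"ry":0,"rz":1,"claw":-0.3},{"x":-0.085,"y":-0.33,"z":0,"rx":0,"ry":0,"rz":1,"claw":-0.3}]}}

```text
time: 5.22
tool_pos: [0.4345, -0.0359, 0.1986]
tool_rot: [-3.141, -0.0, 2.155]
contact_force: [-0.2, -0.7, -0.7]
opening: 0.0322
grip_force: 0.0
```

```bash
python3 - <<'E'
from h import *
C=cloud("side",np.load("sideD.npy")),cloud("top",np.load("topD.npy"))
for W in C:
    for z0,z1 in((.086,.1),(.06,.1)):
        m=(np.hypot(W[...,0]-.449,W[...,1]+.286)<.045)&(W[...,2]>z0)&(W[...,2]<z1);P=W[m]*1000
        print(cv2.minAreaRect(P[:,:2].astype(np.float32)),P.mean(0),len(P))
go((.4493,-.2863,.15,1.36))
E
```

```text
((448.1015625, -286.70819091796875), (31.81941795349121, 13.790288925170898), 79.60160064697266) [ 447.69999969 -289.07800755   93.56186655] 73
((448.0885314941406, -286.7792663574219), (70.78595733642578, 13.790288925170898), 79.60160064697266) [ 446.44713034 -291.65960367   80.2229513 ] 184
((448.2674865722656, -285.3182067871094), (30.381324768066406, 12.977240562438965), 80.14358520507812) [ 448.36230718 -285.21172345   93.14614572] 50
((448.3767395019531, -284.6893310546875), (68.78883361816406, 12.977240562438965), 80.14358520507812) [ 448.07431166 -283.82815782   82.39903309] 96
t 5.2167 p [ 0.4345 -0.0359  0.1986] rot [-3.141 -0.     2.155] open 0.0322 F [-0.2 -0.7 -0.7] grip 0.0
[-0.2894 -0.1677  0.0648] [-4.0000e-04 -2.0000e-04  1.0121e+00] rows 6.4
```

{"fn": "step_arm", "kwargs": {"steps": [{"x":-0.288,"y":-0.169,"z":0.06,"rx":0,"ry":0,"rz":1,"claw":-0.2},{"x":-0.288,"y":-0.169,"z":0.06,"rx":0,"ry":0,"rz":1,"claw":-0.2},{"x":-0.288,"y":-0.169,"z":0.06,"rx":0,"ry":0,"rz":1,"claw":-0.2},{"x":-0.288,"y":-0.169,"z":0.06,"rx":0,"ry":0,"rz":1,"claw":-0.2},{"x":-0.288,"y":-0.169,"z":0.06,"rx":0,"ry":0,"rz":1,"claw":-0.2},{"x":-0.288,"y":-0.169,"z":0.06,"rx":0,"ry":0,"rz":1,"claw":-0.2},{"x":-0.288,"y":-0.169,"z":0.06,"rx":0,"ry":0,"rz":1,"claw":-0.2},{"x":-0.288,"y":-0.169,"z":0.06,"rx":0,"ry":0,"rz":1,"claw":-0.2},{"x":-0.288,"y":-0.169,"z":0.06,"rx":0,"ry":0,"rz":1,"claw":-0.2}]}}

```text
time: 5.97
tool_pos: [0.4496, -0.282, 0.1534]
tool_rot: [-3.14, -0.002, 1.379]
contact_force: [-0.2, 0.5, 0.3]
opening: 0.0372
grip_force: 0.0
```

```bash
python3 - <<'E'
from h import *
go((.4484,-.286,.065,1.37))
# collar check + rail refit from a clear view
for c in("top","side"):
    I,D=read_camera(c);np.save(c+"D2.npy",D);W=cloud(c,D)
    def near(o,d,z0,z1):
        m=(np.hypot(W[...,0]-o[0],W[...,1]-o[1])<d)&(W[...,2]>z0)&(W[...,2]<z1);return W[m]*1000
    L=near((.420,.221),.026,.085,.096);print("lug",cv2.minAreaRect(L[:,:2].astype(np.float32)),L.mean(0),len(L))
    for q in("lip_top","collar_lug","lock_mark"):
        print(q,[(np.round(unproj(c,a["pixel"],z=dict(lip_top=.078,collar_lug=.08,lock_mark=.076)[q]),4),round(a["conf"],2)) for a in nets.landmark_of(c,q)[:2]])
E
```

```text
t 5.9667 p [ 0.4496 -0.282   0.1534] rot [-3.140e+00 -2.000e-03  1.379e+00] open 0.0372 F [-0.2  0.5  0.3] grip 0.0
[-0.0058 -0.0004  0.1178] [-0.0017 -0.002   0.0113] rows 2.1
lug ((420.565673828125, 221.61428833007812), (9.969614028930664, 32.769657135009766), 80.14867401123047) [419.56862722 221.78226407  90.66803602] 41
lip_top [(array([0.615 , 0.0596, 0.078 ]), 0.84)]
collar_lug [(array([0.4173, 0.2225, 0.08  ]), 0.84), (array([ 0.4988, -0.4845,  0.08  ]), 0.35)]
lock_mark [(array([0.3828, 0.2283, 0.076 ]), 0.71)]
lug ((420.8603515625, 219.05587768554688), (14.292308807373047, 31.736454010009766), 80.05564880371094) [420.80546867 218.63129879  90.09131168] 40
lip_top [(array([0.6168, 0.0485, 0.078 ]), 0.51), (array([ 0.428 , -0.1022,  0.078 ]), 0.44)]
collar_lug [(array([0.4289, 0.2238, 0.08  ]), 0.58)]
lock_mark [(array([0.3992, 0.2422, 0.076 ]), 0.8), (array([ 0.4101, -0.3018,  0.076 ]), 0.73)]
```

{"fn": "step_arm", "kwargs": {"steps": [{"x":0,"y":0,"z":0.04,"rx":0,"ry":0,"rz":0,"claw":-0.2},{"x":0,"y":0,"z":0.08,"rx":0,"ry":0,"rz":0,"claw":-0.2},{"x":0,"y":0,"z":0.118,"rx":0,"ry":0,"rz":0,"claw":-0.2},{"x":0,"y":0,"z":0.118,"rx":0,"ry":0,"rz":0,"claw":-0.2},{"x":0,"y":0,"z":0.118,"rx":0,"ry":0,"rz":0,"claw":-1},{"x":0,"y":0,"z":0.118,"rx":0,"ry":0,"rz":0,"claw":-1},{"x":0,"y":0,"z":0.118,"rx":0,"ry":0,"rz":0,"claw":-1},{"x":0,"y":0,"z":0.118,"rx":0,"ry":0,"rz":0,"claw":-1},{"x":0,"y":0,"z":0.118,"rx":0,"ry":0,"rz":0,"claw":-1},{"x":0,"y":0,"z":0.118,"rx":0,"ry":0,"rz":0,"claw":-1}], "squeeze": 45}}

```text
time: 7.2
tool_pos: [0.4501, -0.2843, 0.067]
tool_rot: [3.139, 0.001, 1.375]
contact_force: [-0.5, 0.9, 7.2]
opening: 0.0118
grip_force: 45.0
```

{"fn": "step_arm", "kwargs": {"steps": [{"x":0,"y":0,"z":-0.02,"rx":0,"ry":0,"rz":0,"claw":-1},{"x":0,"y":0,"z":-0.05,"rx":0,"ry":0,"rz":0,"claw":-1},{"x":0,"y":0,"z":-0.09,"rx":0,"ry":0,"rz":0,"claw":-1},{"x":0,"y":0,"z":-0.13,"rx":0,"ry":0,"rz":0,"claw":-1},{"x":0,"y":0,"z":-0.17,"rx":0,"ry":0,"rz":0,"claw":-1},{"x":0,"y":0,"z":-0.18,"rx":0,"ry":0,"rz":0,"claw":-1},{"x":0,"y":0,"z":-0.18,"rx":0,"ry":0,"rz":0,"claw":-1},{"x":0,"y":0,"z":-0.18,"rx":0,"ry":0,"rz":0,"claw":-1}]}}

```text
time: 7.87
tool_pos: [0.4491, -0.2834, 0.2]
tool_rot: [-3.141, -0.0, 1.375]
contact_force: [0.3, 0.3, -0.8]
opening: 0.0119
grip_force: 45.0
```

```bash
python3 - <<'E'
from h import *
I,D=read_camera("side");W=cloud("side",D)
go((.63,.0545,.19,1.499))
cv2.imwrite("pics/side4.png",cv2.resize(I[140:320,260:440],(600,600),interpolation=cv2.INTER_CUBIC))
s=robot.observe();R=Ro.from_euler("xyz",s["tool_rot"]).as_matrix()
P=W[(np.linalg.norm(W-(s["tool_pos"]-np.array([0,0,.03])),axis=-1)<.05)]
L=(P-s["tool_pos"])@R*1000
print(len(L),np.percentile(L,[1,10,50,90,99],axis=0).round(1))
# holder plate lower part, sort by z
for a,b in((8,20),(20,32),(32,44),(44,60)):
    q=L[(L[:,2]>a)&(L[:,2]<b)];print(a,len(q),q.min(0).round(1),q.max(0).round(1),np.median(q,0).round(1)) if len(q) else 0
# rail refit using both old clouds: back plate face & lip
for c in("top","side"):
    V=cloud(c,np.load(c+"D2.npy"))*1000
    yaw=np.radians(-4.1);o=np.array([630,54.5,50]);Z=(V-o)@Ro.from_euler("z",yaw).as_matrix()
    for nm,(x0,x1,y0,y1,z0,z1) in dict(lip=(-12,-3,-30,30,8,24),flare=(-22,-5,-60,60,33,42),back=(0,12,-30,30,15,34),floorspring=(-4,4,-30,30,0,14)).items():
        m=(Z>[x0,y0,z0]).all(-1)&(Z<[x1,y1,z1]).all(-1);q=Z[m]
        if len(q)>5: print(c,nm,len(q),q.mean(0).round(1),"min",q.min(0).round(1),"max",q.max(0).round(1),"slope",np.polyfit(q[:,1],q[:,0],1).round(3))
E
```

```text
t 7.9167 p [ 0.4487 -0.2831  0.1991] rot [-3.140e+00 -1.000e-03  1.375e+00] open 0.0119 F [ 0.  -0.  -1.2] grip 45.0
[0.4886 0.1497 0.0124] [-0.0025 -0.0017 -0.1577] rows 9.2
389 [[-38.6 -14.2 -16. ]
 [-36.1  -3.5  -9.9]
 [-13.3  -1.7  21.6]
 [ 18.    2.3  47.7]
 [ 31.4  14.6  53.5]]
8 63 [-39.9  -3.8   8.2] [29.1  2.8 19.9] [-12.6  -2.   14.3]
20 79 [-38.6  -3.6  20.1] [33.2  3.6 32. ] [-8.5 -1.8 26.1]
32 67 [-38.6  -3.8  32.3] [31.9  2.7 43.8] [-6.9 -1.8 37.4]
44 61 [-39.8  -4.1  44.1] [29.5  3.1 54.7] [-10.6  -1.5  48.9]
top lip 10 [-9.2  8.6 11.1] min [ -9.5 -16.2   8.2] max [-8.7 28.8 13.3] slope [-4.000e-03 -9.152e+00]
top flare 47 [-12.6   2.3  37.1] min [-15.7 -37.7  33.5] max [-8.  44.5 41.9] slope [ 6.0000e-03 -1.2572e+01]
top back 35 [ 5.1 -0.5 25.5] min [  3.7 -29.9  16.5] max [ 6.4 29.4 33.8] slope [0.011 5.08 ]
top floorspring 22 [2.  0.6 8.1] min [  0.2 -27.1   3.4] max [ 3.8 30.  13.5] slope [0.019 1.938]
side lip 20 [-7.3 19.  15.5] min [-10.6   7.    8.6] max [-4.3 30.  22.6] slope [ 5.000e-03 -7.371e+00]
side flare 8 [-13.2  21.2  39.1] min [-14.3   1.4  36.8] max [-10.8  36.8  41.3] slope [  0.022 -13.643]
```

View pics/side4.png

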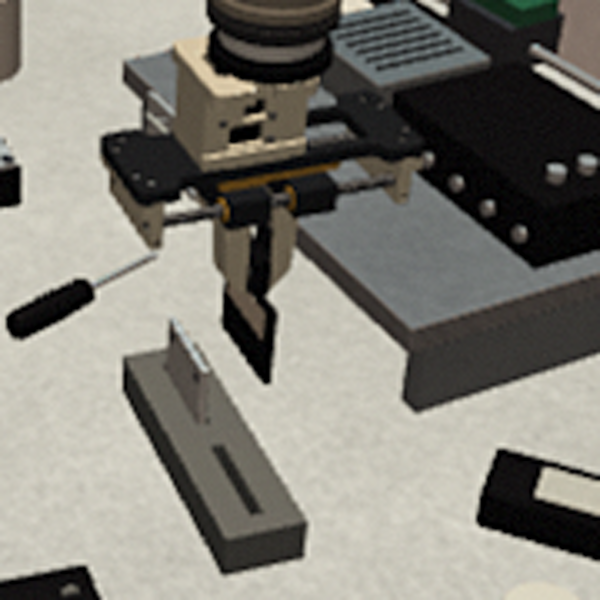

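The holder is upright in the fingers at about (250,340) in the crop, its slot is empty, and the blank is still in place at (190,370). Next I'll hover over the rail.

```bash
python3 -c "
from h import *
go((.6293,.058,.17,1.499))"
```

```text
t 7.9167 p [ 0.4487 -0.2831  0.1991] rot [-3.140e+00 -1.000e-03  1.375e+00] open 0.0119 F [ 0.  -0.  -1.2] grip 45.0
[0.4929 0.1479 0.0391] [-0.0025 -0.0017 -0.1577] rows 9.3
```

{"fn": "step_arm", "kwargs": {"steps": [{"x":0.493,"y":0.148,"z":0,"rx":0,"ry":0,"rz":-0.158,"claw":-1},{"x":0.493,"y":0.148,"z":0,"rx":0,"ry":0,"rz":-0.158,"claw":-1},{"x":0.493,"y":0.148,"z":0,"rx":0,"ry":0,"rz":-0.158,"claw":-1},{"x":0.493,"y":0.148,"z":0,"rx":0,"ry":0,"rz":-0.158,"claw":-1},{"x":0.493,"y":0.148,"z":0,"rx":0,"ry":0,"rz":-0.158,"claw":-1},{"x":0.493,"y":0.148,"z":0,"rx":0,"ry":0,"rz":-0.158,"claw":-1},{"x":0.493,"y":0.148,"z":0,"rx":0,"ry":0,"rz":-0.158,"claw":-1},{"x":0.493,"y":0.148,"z":0,"rx":0,"ry":0,"rz":-0.158,"claw":-1},{"x":0.493,"y":0.148,"z":0,"rx":0,"ry":0,"rz":-0.158,"claw":-1},{"x":0.493,"y":0.148,"z":0.02,"rx":0,"ry":0,"rz":-0.158,"claw":-1},{"x":0.493,"y":0.148,"z":0.04,"rx":0,"ry":0,"rz":-0.158,"claw":-1},{"x":0.493,"y":0.148,"z":0.04,"rx":0,"ry":0,"rz":-0.158,"claw":-1}]}}

```text
time: 8.92
tool_pos: [0.6276, 0.0588, 0.1646]
tool_rot: [-3.132, 0.0, 1.501]
contact_force: [-1.6, 0.2, -0.8]
opening: 0.0119
grip_force: 45.0
```

```bash
python3 - <<'E'
from h import *
I,D=read_camera("side");I,D=read_camera("side");W=cloud("side",D)
go((.6293,.058,.15,1.499))
o=np.array([.6301,.0555,.05]);Rr=Ro.from_euler("z",-4.1,degrees=True).as_matrix();Z=(W-o)@Rr*1000
for z0,z1 in((60,74),(74,88),(88,104)):
    m=(abs(Z[...,0])<20)&(abs(Z[...,1])<50)&(Z[...,2]>z0)&(Z[...,2]<z1);q=Z[m]
    if len(q): print("holder in rail",z0,len(q),np.percentile(q,[2,50,98],axis=0).round(1).tolist())
cv2.imwrite("pics/side5.png",cv2.resize(I[120:220,260:360],(600,600),interpolation=cv2.INTER_CUBIC))
E
```

```text
t 9.0167 p [0.629  0.0573 0.1684] rot [-3.137  0.     1.499] open 0.0117 F [-0.2  0.4  0. ] grip 45.0
[0.0009 0.0004 0.0245] [-0.0057  0.0004  0.0004] rows 0.4
holder in rail 60 54 [[-7.8, -34.6, 61.7], [-4.2, -6.7, 67.0], [-0.1, 32.3, 73.1]]
holder in rail 74 56 [[-7.5, -34.8, 75.1], [-4.3, -3.6, 80.6], [0.7, 31.7, 87.7]]
holder in rail 88 78 [[-7.6, -36.6, 88.3], [-4.8, -6.7, 96.0], [0.3, 36.8, 103.4]]
```

View pics/side5.png

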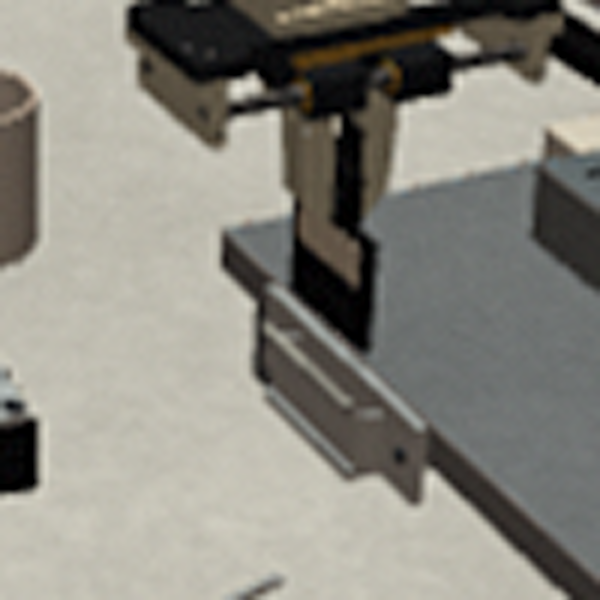

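The holder is centred over the pocket, with its lower edge at about (335,320) in the crop. I'll lower it into the mouth gently and watch the force.

{"fn": "step_arm", "kwargs": {"steps": [{"x":0.001,"y":0.001,"z":0.01,"rx":0,"ry":0,"rz":0,"claw":-1},{"x":0.001,"y":0.001,"z":0.02,"rx":0,"ry":0,"rz":0,"claw":-1},{"x":0.001,"y":0.001,"z":0.03,"rx":0,"ry":0,"rz":0,"claw":-1},{"x":0.001,"y":0.001,"z":0.036,"rx":0,"ry":0,"rz":0,"claw":-1},{"x":0.001,"y":0.001,"z":0.042,"rx":0,"ry":0,"rz":0,"claw":-1},{"x":0.001,"y":0.001,"z":0.048,"rx":0,"ry":0,"rz":0,"claw":-1},{"x":0.001,"y":0.001,"z":0.048,"rx":0,"ry":0,"rz":0,"claw":-1},{"x":0.001,"y":0.001,"z":0.048,"rx":0,"ry":0,"rz":0,"claw":-1}]}}

```text
time: 9.68
tool_pos: [0.6308, 0.0581, 0.1343]
tool_rot: [-3.141, -0.0, 1.499]
contact_force: [0.8, 0.4, -1.1]
opening: 0.0116
grip_force: 45.0
```

{"fn": "step_arm", "kwargs": {"steps": [{"x":0,"y":-0.001,"z":0.006,"rx":0,"ry":0,"rz":0,"claw":-1},{"x":0,"y":-0.001,"z":0.012,"rx":0,"ry":0,"rz":0,"claw":-1},{"x":0,"y":-0.001,"z":0.018,"rx":0,"ry":0,"rz":0,"claw":-1},{"x":0,"y":-0.001,"z":0.022,"rx":0,"ry":0,"rz":0,"claw":-1},{"x":0,"y":-0.001,"z":0.022,"rx":0,"ry":0,"rz":0,"claw":-1},{"x":0,"y":-0.001,"z":0.022,"rx":0,"ry":0,"rz":0,"claw":-1}]}}

```text
time: 10.18
tool_pos: [0.6301, 0.0582, 0.1177]
tool_rot: [-3.141, -0.0, 1.499]
contact_force: [0.2, 0.4, -0.5]
opening: 0.0118
grip_force: 45.0
```

{"fn": "step_arm", "kwargs": {"steps": [{"x":0,"y":0,"z":0.004,"rx":0,"ry":0,"rz":0,"claw":-1},{"x":0,"y":0,"z":0.008,"rx":0,"ry":0,"rz":0,"claw":-1},{"x":0,"y":0,"z":0.011,"rx":0,"ry":0,"rz":0,"claw":-1},{"x":0,"y":0,"z":0.013,"rx":0,"ry":0,"rz":0,"claw":-1},{"x":0,"y":0,"z":0.013,"rx":0,"ry":0,"rz":0,"claw":-1},{"x":0,"y":0,"z":0.013,"rx":0,"ry":0,"rz":0,"claw":-1}], "squeeze": 55}}

```text
time: 10.68
tool_pos: [0.6307, 0.0582, 0.1093]
tool_rot: [3.14, -0.0, 1.499]
contact_force: [-0.8, 1.2, 6.8]
opening: 0.0114
grip_force: 55.0
```

{"fn": "step_arm", "kwargs": {"steps": [{"x":0,"y":0,"z":0.002,"rx":0,"ry":0,"rz":0,"claw":-1},{"x":0,"y":0,"z":0.004,"rx":0,"ry":0,"rz":0,"claw":-1},{"x":0,"y":0,"z":0.004,"rx":0,"ry":0,"rz":0,"claw":-1},{"x":0,"y":0,"z":0.004,"rx":0,"ry":0,"rz":0,"claw":-1}]}}

```text
time: 11.02
tool_pos: [0.6308, 0.0583, 0.1071]
tool_rot: [3.139, -0.0, 1.499]
contact_force: [-2.3, 0.8, 9.3]
opening: 0.0118
grip_force: 55.0
```

{"fn": "step_arm", "kwargs": {"steps": [{"x":0,"y":0,"z":0.002,"rx":0,"ry":0,"rz":0,"claw":-1},{"x":0,"y":0,"z":0.003,"rx":0,"ry":0,"rz":0,"claw":-1},{"x":0,"y":0,"z":0.003,"rx":0,"ry":0,"rz":0,"claw":-1},{"x":0,"y":0,"z":0.003,"rx":0,"ry":0,"rz":0,"claw":-1}]}}

```text
time: 11.35
tool_pos: [0.631, 0.0582, 0.107]
tool_rot: [3.138, -0.0, 1.499]
contact_force: [-5.9, 0.0, 22.9]
opening: 0.012
grip_force: 55.0
```

The force jumped to 23 N with the TCP stopped at 0.107, which is the predicted home height. I'll hold it there and check.

{"fn": "step_arm", "kwargs": {"steps": [{"x":0,"y":0,"z":0,"rx":0,"ry":0,"rz":0,"claw":-1},{"x":0,"y":0,"z":0,"rx":0,"ry":0,"rz":0,"claw":-1},{"x":0,"y":0,"z":0,"rx":0,"ry":0,"rz":0,"claw":-1},{"x":0,"y":0,"z":0,"rx":0,"ry":0,"rz":0,"claw":-1},{"x":0,"y":0,"z":0,"rx":0,"ry":0,"rz":0,"claw":-1},{"x":0,"y":0,"z":0,"rx":0,"ry":0,"rz":0,"claw":-1},{"x":0,"y":0,"z":0,"rx":0,"ry":0,"rz":0,"claw":-1},{"x":0,"y":0,"z":0,"rx":0,"ry":0,"rz":0,"claw":-1}]}}

```text
time: 12.02
tool_pos: [0.6309, 0.0582, 0.107]
tool_rot: [3.138, -0.0, 1.499]
contact_force: [-5.8, 0.5, 23.0]
opening: 0.0116
grip_force: 55.0
```

```bash
python3 - <<'E'
from h import *
I,D=read_camera("side");W=cloud("side",D)
go((.63,.0555,.107,1.499))
o=np.array([.6301,.0555,.05]);Rr=Ro.from_euler("z",-4.1,degrees=True).as_matrix();Z=(W-o)@Rr*1000
m=(abs(Z[...,0])<15)&(abs(Z[...,1])<42)&(Z[...,2]>42)&(Z[...,2]<55);q=Z[m];print(np.percentile(q,[2,50,98],axis=0).round(1))
cv2.imwrite("pics/side6.png",cv2.resize(I[100:240,180:360],(770,600),interpolation=cv2.INTER_CUBIC))
E
```

```text
t 12.0667 p [0.631  0.0583 0.107 ] rot [ 3.138 -0.     1.5  ] open 0.0119 F [-6.7  0.6 23.2] grip 55.0
[-0.0038 -0.001  -0.    ] [ 0.0052 -0.0002  0.0007] rows 0.1
[[ -5.1 -36.9  42.7]
 [ -1.6 -17.8  47.8]
 [  9.6  31.9  53.4]]
```

View pics/side6.png

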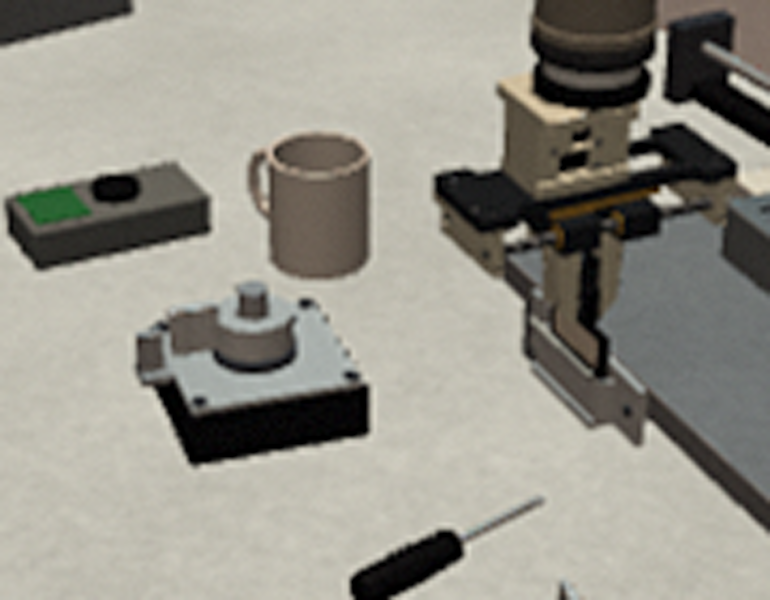

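The holder is seated behind the lip at about (595,350), upright and held, and the lug at (190,330) points at the mark at (150,350). The state is steady, so I'm handing in.

```bash
python3 -c "
from h import *
print(robot.hand_in())"
```

```text
the job is handed in; nothing more can be done
None
```

I turned the collar to the locked mark, pressed the label holder fully home in the rail (steady 23 N, still gripped), and handed the job in at about 12 s; hand-in gave no verdict.

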